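Find and mark the balance point of a cylinder barrel

ROBOT

A 6-joint arm with a two-finger parallel gripper is mounted at the origin on the work surface; the furniture and walls round the work are solid. World frame = base frame: x ahead of the robot, y to its left, z up, the work surface at z = 0. Lengths are in mm, angles in degrees, forces in N, time in s.
With the tool pointing down it reaches from about 350 to 850 mm from the base axis. Payload 8.1 kg.
Tool frame: the origin (TCP) lies between the finger pads; the fingertips stand 22 mm ahead of it and the grasp point (between the pads) lies 3 mm ahead of it; z points along the fingers, y is the line along which they close (so a half turn about z gives the same grasp; the last joint's range is limited). The gripper opens to 85 mm and grips with 20 to 120 N. Pads are 22 mm wide; open, the fingers measure 114 mm over their backs; the gripper's body (76 mm by 85 mm) begins 54 mm behind the grasp point. The pads swing forward as they close: fully open they stand 13 mm farther back than shut.
Start: joints at [61.914, 7.471, 85.268, -0, 87.261, -4.893], TCP at [236.281, 551.522, 253.292] pointing down, gripper open.
Joint ranges: [-169.43, 169.43], [-51.17, 129.36], [1.28, 143.12], [-76.62, 256.62], [0, 156.53], [-152.29, 152.29]. Speed limits (degrees/s): [136.94, 136.94, 159.86, 180, 180, 180].

INTERFACE

Orientations are given as [roll, pitch, yaw] about the fixed x, y, z axes, in that order (R = Rz(yaw) Ry(pitch) Rx(roll)).
In Python, from bench import r, vision gives the robot as it stands.
- The arm moves only by the tool step_arm, never from a script. Its argument "targets" is a list that holds one entry, the list of rows, each a list of 6 numbers: the shift along the world's x, y, z in mm, then the turn, a rotation vector about the world's x, y, z in rad. In form: [[[x, y, z, rx, ry, rz], ...]]. A call has 1 to 12 rows; each row is the pose to reach, as a shift and turn from the pose commanded when the call began; what a row does not reach only later rows make up. A row lasts 1/12 s, in which the tool goes at most 41.7 mm and 7.16 degrees, less where a joint would pass 70% of its speed; a pose out of reach is approached as far as the arm can. A call with a gripper value outside its range is refused whole. "fingers" is the gripper's target within -1 to 1 (shut at 1, half-way at 0, fully open at -1), set as the call begins (left out, the last holds). The fingers move at their own pace and stop on an object; "newtons" is the grip in N (left out, the last holds). Time passes only in rows, so rows that repeat a pose let the fingers close. It gives the time, the measured TCP pose, the force, the opening and the grip force at its end, in the units of the state.
- r.sense(): the state, without advancing time (a new reading comes with each control period).
- vision.snapshot(name): name is "scene" or "top" or "wrist"; returns a dict with "img" (480x640x3 uint8, blue, green, red), "mtx" (3x3 intrinsics, pixels), "eye" and "attitude" of the camera in the world. Camera axes: x right, y up, looking along -z (the intrinsics and any distortion apply to the point x, -y, -z); pixel columns grow to the right and rows downward; lengths in mm; the calibration is good to about 2 mm. The wrist camera is an equidistant fisheye: a pixel r from the principal point sees the ray r / f radians off the axis. A picture is of the moment at which its call begins. There is no depth.
- r.hand_in(): hands the job in; it is judged then, once.
The state is a dict: "time": time; "joint_pos": joint angles; "qd": joint speeds; "joint_efforts": joint torques, N m; "tool_pos": TCP position; "tcp_rot": TCP orientation; "ft_force": force on the tool from outside, world axes, zero at the start; "wrist_torque": the same for the moment, N m; "finger_gap": finger opening in mm; "grip_force": force on a finger pad.
Only numpy, scipy, OpenCV 4.12 (cv2) and the standard library are available. Lean on these libraries where they do the work, as an engineer would, in place of code of your own. Each camera call takes 0.05 s, during which the arm holds its last target. There are 200 camera calls.

TASK

The piston is stuck somewhere inside this air-cylinder barrel, and we want its balance point. Without lifting the barrel off the stand's middle ridge, slide it along gently until it balances level on the ridge alone and let go of it; then set the larger of the two loose hex nuts flat on top of the barrel straight above the ridge as a mark, leaving everything balanced.

Things in the scene. Friction and masses are not known exactly. Their poses are not given: they have to be found in the camera images.
- tube: the air-cylinder barrel: a closed aluminium bar with black end caps, 280 mm long (its y), 32 wide (x), 36 high (z), flat top and underside; a brass plug stands 3 mm out of each end. Origin: centre of its underside. Weighs 0.67 to 0.73 kg. A heavy piston stuck inside cannot be seen: the centre of mass lies up to 31 mm from the middle, to either side along y, midway in width and height
- tube_top (a point): middle of the barrel's top face, 36 mm over its underside; axes as the barrel's. At the start this middle lies 48 to 56 mm from the ridge towards the stand's +y, barrel and stand axes agree within 0.03 rad, and the barrel leans about 0.08 rad, its +y part down on the +y catch post
- stand: the balance stand, fixed: grey base plate 84 x 240 x 12 mm (x, y, z), a steel ridge across its middle and a rubber-topped catch post to either side; the barrel lies along its y. Origin: centre of its underside, on the bench. Posts: 100 mm from the ridge along +y and -y, 16 thick in y, 46 wide in x, tops 47 high, 8 lower than the ridge: an unbalanced barrel leans about 0.08 rad on one of them
- ridge (a point): centre of the ridge's top, 55 mm above the bench: a flat, level land 10 mm wide along the stand's y and 46 mm along x. The barrel stays level when its centre of mass is over the land; axes as the stand's
- nut_large: the larger loose hex nut, plain steel, lying flat: 24 mm across its flats (two flats face its own +x and -x), 27 mm over corners (y), 13 mm high. Origin: centre of its underside
- nut_small: the smaller loose hex nut, not needed: 19 mm across flats, 22 mm over corners, 10 mm high, same form. Origin: centre of its underside
Not all that is in view belongs to the job. What is shaped like the nut_large but black, blue or yellow is not meant.

How it is judged (in metres and radians):
On the way:
1. the barrel balances level on the ridge alone, let go, with no nut on it yet (angle between tube's own z axis and vertical below 0.045 rad and distance of tube from where it was at the start of the episode above 0.008 m and contact force between tube and the arm below 0.05 N and contact force between tube and the fingers below 0.05 N and angular speed of tube below 0.2 rad/s and contact force between tube and nut_large below 0.02 N), for 0.5 s.
At the end, for the whole second after the job is handed in: The barrel rests on the ridge alone within 0.045 rad of level, with the larger nut lying flat on its top, the nut's centre within 9 mm of the ridge's middle along the barrel; both at rest (angle between tube's own z axis and vertical below 0.045 rad and linear speed of each of tube, nut_large below 0.02 m/s and angular speed of tube below 0.2 rad/s and contact force between tube and stand above 3 N and z of nut_large in the frame of tube between 0.033 and 0.039 m and y of nut_large in the frame of ridge between -0.009 and 0.009 m and angle between nut_large's own z axis and vertical below 0.1 rad); the robot touches nothing.
It fails at once if the barrel is lifted more than 12 mm off the ridge (z of ridge in the frame of tube below -0.012 m).
It fails at once if the barrel is pressed on the stand with more than 30 N (contact force between tube and stand above 30 N).
It also fails if it takes over 72 s, if anything falls off the work surface, if the arm or the gripper's body presses on something with over 40 N, if the wrist force passes 120 N, or if a joint passes its speed limit or range.

## Working session

There is one attempt and no reset: what is moved stays moved. The work goes in short steps, Python scripts to look and compute and a tool call to move; the robot and the scene stay as the last step left them, time stands still between calls to the robot, and variables do not carry over. Pictures are saved under pics/ and viewed, at most 10 in all, crops included, and the job is handed in when it is done.

Besides the shell and the picture viewer there is one more tool, called after "Emit:" in YAML: its name, and indented under it one key for each argument. step_arm: Moves the arm, as the interface text tells. Its arguments: {"type":"object","properties":{"targets":{"type":"array"},"fingers":{"type":"number"},"newtons":{"type":"number"}},"required":["targets"]}

```bash
mkdir -p pics; ls; python3 - <<'E'
from bench import r, vision
import cv2,json
for n in("scene","top"):
    s=vision.snapshot(n); cv2.imwrite(f"pics/{n}0.png",s["img"]); print(n,s["mtx"],s["eye"],s["attitude"],[k for k in s])
print(r.sense())
E
```

```text
pics
scene [[550.87187103   0.         322.13881864]
 [  0.         550.87187103 237.4682964 ]
 [  0.           0.           1.        ]] [ 27.06206492 388.84375025 581.31975891] [  54.17241315   -0.94266888 -133.7915763 ] ['img', 'mtx', 'eye', 'attitude']
top [[450.99858826   0.         315.54724266]
 [  0.         450.99858826 254.78545576]
 [  0.           0.           1.        ]] [ 471.10163011 -117.892652    952.47286775] [  3.25150048   1.35376721 -88.68329502] ['img', 'mtx', 'eye', 'attitude']
{'time': 0.1, 'joint_pos': array([ 6.19123114e+01,  7.51066386e+00,  8.53232227e+01,  6.55938590e-04,
        8.72617303e+01, -4.89236889e+00]), 'qd': array([ 0.02703753, -0.0480703 , -0.06108448,  0.02541042,  0.03158882,
       -0.03463775]), 'joint_efforts': array([ 1.13033664e-03, -5.70957220e+01, -5.01938653e+01, -1.35002188e-04,
        8.25713680e-03,  2.98205543e-05]), 'tool_pos': array([236.07262774, 551.10771394, 252.34876986]), 'tcp_rot': array([-1.79904787e+02, -8.80734861e-03,  1.56804641e+02]), 'ft_force': array([-0.0369187 ,  0.89070404, -0.2191475 ]), 'wrist_torque': array([ 0.00528817, -0.01284596,  0.00283577]), 'grip_force': 0.0, 'finger_gap': 85.17644136804246}
```

View pics/top0.png

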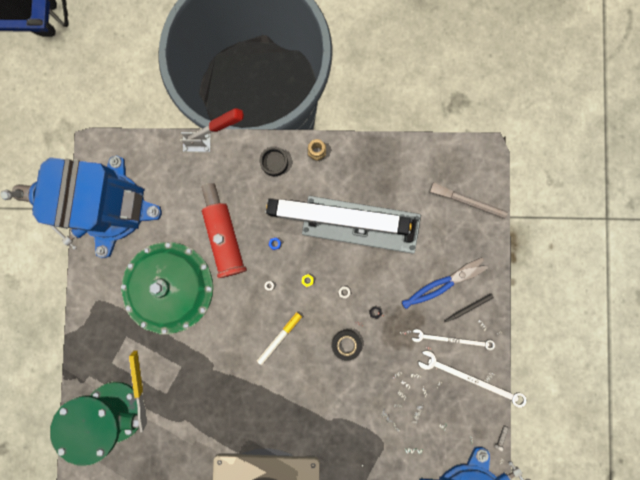

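View pics/scene0.png

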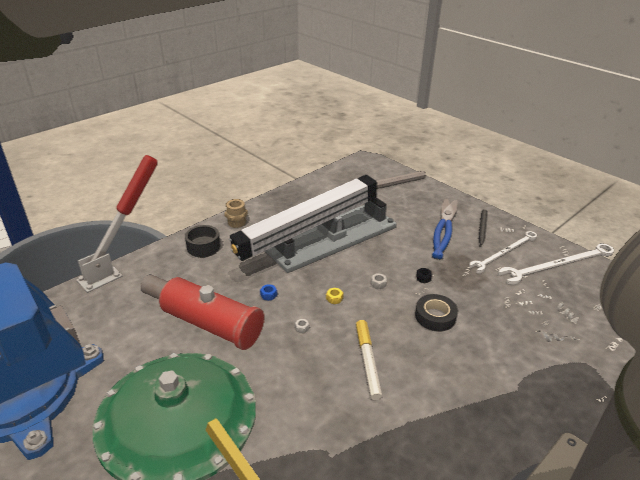

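The top view shows the barrel from about (268,207) to (415,228) and the stand base at (305–420, 198–250). The plain nuts are at (344,292) and (269,286). Next I'll take an enlarged crop and measure.

```bash
cat > h.py <<'E'
import numpy as np, cv2
from scipy.spatial.transform import Rotation as R
from bench import r, vision
def ray(s,uv,fish=False):
    K=s["mtx"]; p=[(uv[0]-K[0,2])/K[0,0],(uv[1]-K[1,2])/K[1,1]]
    if fish:
        t=np.hypot(*p); k=np.sin(t)/max(t,1e-9); d=np.array([p[0]*k,-p[1]*k,-np.cos(t)])
    else: d=np.array([p[0],-p[1],-1.])
    return R.from_euler("xyz",s["attitude"],degrees=True).apply(d)
def onz(s,uv,z,fish=False):
    d=ray(s,uv,fish); e=np.array(s["eye"]); return e+d*(z-e[2])/d[2]
def proj(s,P,fish=False):
    c=R.from_euler("xyz",s["attitude"],degrees=True).inv().apply(np.array(P,float)-s["eye"])
    x,y,z=c[...,0],-c[...,1],-c[...,2]; K=s["mtx"]
    if fish:
        h=np.hypot(x,y); t=np.arctan2(h,z); k=t/np.maximum(h,1e-9)
    else: k=1/z
    return np.stack([K[0,0]*x*k+K[0,2],K[1,1]*y*k+K[1,2]],-1)
def big(img,x0,y0,x1,y1,f): return cv2.resize(img[y0:y1,x0:x1],None,fx=f,fy=f,interpolation=cv2.INTER_CUBIC)
E
python3 - <<'E'
from h import *
s=vision.snapshot("top")
cv2.imwrite("pics/c0.png",big(s["img"],255,185,430,305,4.5))
g=cv2.cvtColor(s["img"],cv2.COLOR_BGR2GRAY)
for (u,v) in((344,292),(269,286)):
    c=g[v-10:v+11,u-10:u+11]; m=(c>150).astype(np.uint8)
    ys,xs=np.nonzero(m); q=(u-10+(xs.min()+xs.max())/2, v-10+(ys.min()+ys.max())/2)
    print(q,xs.min(),xs.max(),ys.min(),ys.max(),onz(s,q,12)); 
E
```

```text
(np.float64(344.0), np.float64(292.0)) 0 20 0 20 [ 447.92171842 -155.30629713   12.        ]
(np.float64(271.5), np.float64(286.0)) 5 20 0 20 [456.83434857  -4.06226153  12.        ]
```

View pics/c0.png

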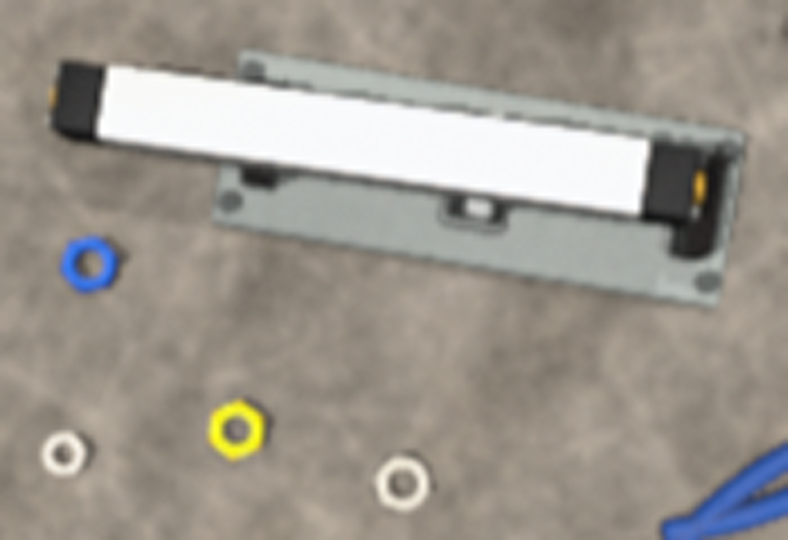

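The crop shows the base-plate corners at (241,52), (747,132), (718,304) and (213,222). The barrel's top runs from (62,62) to (708,148), and the large plain nut is at (403,483).

```bash
python3 - <<'E'
from h import *
from scipy.optimize import least_squares
s=vision.snapshot("top")
o=lambda a:(np.array(a,float)+.5)/4.5-.5+np.array([255,185])
# stand corners in order +x+y, +x-y, -x-y, -x+y (world-ish axes; image left=+y, up=+x)
C=o([(241,52),(747,132),(718,304),(213,222)])
M=np.array([(42,120,12),(42,-120,12),(-42,-120,12),(-42,120,12)],float)
def f(p): return (proj(s,R.from_euler("z",p[2]).apply(M)+[p[0],p[1],0])-C).ravel()
a=least_squares(f,[550,-190,0.]); print("stand",a.x,np.degrees(a.x[2]),np.abs(a.fun).max())
st=a.x; Rs=R.from_euler("z",st[2])
# tube: top corners of outer caps; left/right ends
T=o([(62,62),(708,148),(700,218),(56,133)])
N=np.array([(16,140,36),(16,-140,36),(-16,-140,36),(-16,140,36)],float)
def tube(p):
    # p: yaw, middle offset along stand y, lateral offset; lean .08, contact on ridge edge at z55
    Rt=R.from_euler("ZX",[p[0],-0.08]) # +y down
    return Rt,np.array([st[0],st[1],55.])+Rs.apply([p[2],p[1],0])+[0,0,-0.08*(p[1]-5)]
def g(p):
    Rt,t=tube(p); return (proj(s,Rt.apply(N)+t)-T).ravel()
b=least_squares(g,[st[2],52,0]); print("tube",b.x,tube(b.x)[1],np.round(b.fun,2))
n=onz(s,o((403,483)),12); n2=onz(s,o((65,453)),9); print("nut",n,n2)
# nut contour
im=big(s["img"],330,278,359,307,1); 
E
```

```text
stand [ 5.90656273e+02 -1.88048855e+02 -1.40842043e-01] -8.069654638266606 0.8579914833781856
tube [-0.12437994 47.40106389 -1.2789996 ] [ 596.04395041 -140.93760726   51.60791489] [ 0.4  -0.1   0.42 -0.56 -0.09  0.52 -0.75  0.13]
nut [ 448.04485286 -155.64962212   12.        ] [458.1769909    1.47192184   9.        ]
```

Emit:
step_arm:
  targets:
    - [[381, -505, 0, 0, 0, -1.305], [381, -505, 0, 0, 0, -1.305], [381, -505, 0, 0, 0, -1.305], [381, -505, 0, 0, 0, -1.305], [381, -505, 0, 0, 0, -1.305], [381, -505, 0, 0, 0, -1.305], [381, -505, 0, 0, 0, -1.305], [381, -505, 0, 0, 0, -1.305], [381, -505, 0, 0, 0, -1.305], [381, -505, 0, 0, 0, -1.305], [381, -505, 0, 0, 0, -1.305], [381, -505, 0, 0, 0, -1.305]]
  fingers: 1

```text
time: 1.2
tool_pos: [538.2, 150.4, 253.3]
tcp_rot: [180.0, -0.0, 81.8]
ft_force: [0.8, 1.2, 0.5]
finger_gap: 0.2
grip_force: 0.0
```

Emit:
step_arm:
  targets:
    - [[32, -42, 0, 0, 0, 0], [58, -75, -10, 0, 0, 0], [79, -104, -30, 0, 0, 0], [79, -104, -60, 0, 0, 0], [79, -104, -80, 0, 0, 0], [79, -104, -80, 0, 0, 0]]

```text
time: 1.7
tool_pos: [613.2, 47.1, 166.5]
tcp_rot: [-179.4, 0.1, 81.9]
ft_force: [-1.1, 0.3, -1.3]
finger_gap: 0.1
grip_force: 0.0
```

```bash
python3 - <<'E'
from h import *
for n in("wrist","scene"):
    s=vision.snapshot(n); print(n,s["mtx"][0],s["mtx"][1,2],s["eye"],s["attitude"])
    cv2.imwrite(f"pics/{n}1.png",s["img"])
a=cv2.imread("pics/wrist1.png");b=cv2.imread("pics/scene1.png")
cv2.imwrite("pics/m1.png",np.vstack([cv2.resize(a,(640,480))[90:390],b[110:410]]))
print(r.sense()["tool_pos"])
E
```

```text
wrist [371.64829954   0.         319.54191098] 241.33067891386798 [623.68853361 113.17884888 285.23907787] [-15.3036244    0.48445972  -8.06751075]
scene [550.87187103   0.         322.13881864] 237.46829639612054 [ 27.06206492 388.84375025 581.31975891] [  54.17241315   -0.94266888 -133.7915763 ]
[615.58444848  48.42173164 172.52374476]
```

View pics/m1.png

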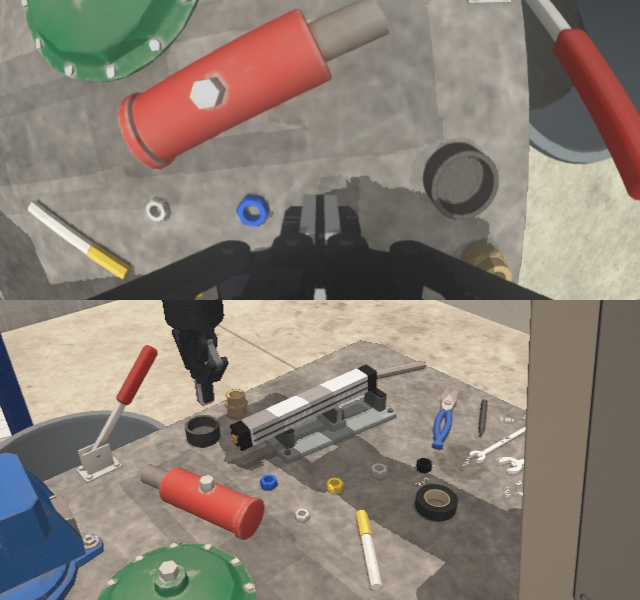

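The bar and its -y cap stay visible in the scene view near (368,188). The tool is beyond the +y end. Now I'll go down and make the first push.

Emit:
step_arm:
  targets:
    - [[0, 0, -40, 0, 0, 0], [0, 0, -75, 0, 0, 0], [0, 0, -100, 0, 0, 0], [-1, -8, -103, 0, 0, 0], [-2, -18, -103, 0, 0, 0], [-3, -25, -103, 0, 0, 0], [-3.5, -29, -103, 0, 0, 0], [-4, -32, -103, 0, 0, 0], [-4.5, -35, -103, 0, 0, 0], [-5, -38, -103, 0, 0, 0], [-5.4, -41, -103, 0, 0, 0], [-5.8, -44, -103, 0, 0, 0]]

```text
time: 2.8
tool_pos: [613.3, 6.0, 74.0]
tcp_rot: [179.7, -0.2, 82.1]
ft_force: [0.9, 10.3, 7.3]
finger_gap: -0.1
grip_force: 5.1
```

```bash
cat > tr.py <<'E'
from h import *
from scipy.optimize import least_squares
im0=cv2.imread("pics/scene0.png"); U0=np.array([354,170]); tp=im0[170:206,354:384]
ST=np.array([590.66,-188.05,55]); ys=np.array([.133,.991])
def pt(s,m,a):  # -y cap point, m mid offset from ridge, a lean (+y down +)
    d=-138-0; c=np.array([*(ST[:2]+ys*m),0.]); 
    L=m-138
    z=55+18-a*L
    return proj(s,np.array([*(ST[:2]+ys*L),z]))
def track():
    s=vision.snapshot("scene"); w=s["img"][140:260,310:400]
    q=cv2.matchTemplate(w,tp,cv2.TM_CCOEFF_NORMED); _,v,_,l=cv2.minMaxLoc(q)
    x,y=l
    def sub(a,b,c): return .5*(a-c)/(a-2*b+c) if a-2*b+c else 0
    dx=sub(q[y,x-1],v,q[y,x+1]) if 0<x<q.shape[1]-1 else 0
    dy=sub(q[y-1,x],v,q[y+1,x]) if 0<y<q.shape[0]-1 else 0
    sh=np.array([x+dx+310,y+dy+140])-U0
    base=pt(s,48.5,.08)
    f=least_squares(lambda p:(pt(s,p[0]*100,p[1])-base-sh),[.4,.04])
    print("shift px",sh.round(2),"score",round(v,3),"mid from ridge",(f.x[0]*100).round(1),"lean",f.x[1].round(3),"resid",f.cost.round(3))
    return s
if __name__=="__main__":
    track(); q=r.sense(); print(q["time"],q["tool_pos"],q["ft_force"])
E
python3 tr.py
```

```text
shift px [ 3.8  -2.15] score 0.91 mid from ridge 39.7 lean 0.088 resid 0.0
2.85 [613.17989144   5.26471441  73.90218136] [1.13922678 7.28048375 6.55336499]
```

Emit:
step_arm:
  targets:
    - [[-0.2, -1.2, 0, 0, 0, 0], [-0.3, -2.4, 0, 0, 0, 0], [-0.5, -3.6, 0, 0, 0, 0], [-0.6, -4.8, 0, 0, 0, 0], [-0.8, -6, 0, 0, 0, 0], [-1, -7.2, 0, 0, 0, 0], [-1.1, -8.4, 0, 0, 0, 0], [-1.3, -9.6, 0, 0, 0, 0], [-1.4, -10.8, 0, 0, 0, 0]]

```text
time: 3.6
tool_pos: [611.9, -4.7, 74.0]
tcp_rot: [179.7, -0.2, 82.1]
ft_force: [1.0, 10.1, 6.6]
finger_gap: -0.1
grip_force: 4.9
```

```bash
python3 tr.py
```

```text
shift px [ 7.94 -4.73] score 0.835 mid from ridge 30.0 lean 0.101 resid 0.0
3.65 [611.90661507  -5.00777552  73.97970782] [1.10965328 9.14349242 7.24925883]
```

Emit:
step_arm:
  targets:
    - [[-0.2, -1.2, 0.4, 0, 0, 0], [-0.3, -2.4, 0.8, 0, 0, 0], [-0.5, -3.6, 1.2, 0, 0, 0], [-0.6, -4.8, 1.5, 0, 0, 0], [-0.8, -6, 1.7, 0, 0, 0], [-1, -7.2, 1.9, 0, 0, 0], [-1.1, -8.4, 2.1, 0, 0, 0]]

```text
time: 4.23
tool_pos: [609.8, -13.7, 74.9]
tcp_rot: [179.8, -0.1, 82.1]
ft_force: [1.1, 7.3, 1.6]
finger_gap: -0.1
grip_force: 3.3
```

```bash
python3 tr.py
```

```text
shift px [11.49 -6.94] score 0.792 mid from ridge 21.7 lean 0.11 resid 0.0
4.2833 [609.78163031 -14.0535097   74.91589336] [0.27142769 6.5582228  2.53107598]
```

Emit:
step_arm:
  targets:
    - [[-0.2, -1.2, 0.3, 0, 0, 0], [-0.3, -2.4, 0.6, 0, 0, 0], [-0.5, -3.6, 0.9, 0, 0, 0], [-0.6, -4.8, 1.1, 0, 0, 0], [-0.6, -4.8, 1.1, 0, 0, 0], [0, 0, 1.1, 0, 0, 0], [0.2, 3, 1.1, 0, 0, 0], [0.2, 3, 1.1, 0, 0, 0], [0.2, 3, 1.1, 0, 0, 0]]

```text
time: 5.03
tool_pos: [608.4, -11.8, 73.6]
tcp_rot: [180.0, 0.0, 82.1]
ft_force: [0.3, 0.3, 0.7]
finger_gap: 0.2
grip_force: 0.0
```

```bash
python3 tr.py
```

```text
shift px [13.6  -8.03] score 0.803 mid from ridge 16.6 lean 0.111 resid 0.0
5.0833 [608.28609434 -11.84686162  73.5134078 ] [-0.57383807  0.32261889 -0.28327897]
```

Emit:
step_arm:
  targets:
    - [[-0.5, -4, 0, 0, 0, 0], [-0.8, -7, 0.2, 0, 0, 0], [-1, -8.2, 0.5, 0, 0, 0], [-1.2, -9.4, 0.8, 0, 0, 0], [-1.4, -10.6, 1, 0, 0, 0], [-1.5, -11.6, 1.2, 0, 0, 0], [-1.5, -11.6, 1.2, 0, 0, 0], [-0.8, -7, 1.1, 0, 0, 0], [-0.4, -4, 1.1, 0, 0, 0], [-0.4, -4, 1.1, 0, 0, 0], [-0.4, -4, 1.1, 0, 0, 0]]

```text
time: 6.0
tool_pos: [607.9, -15.8, 74.5]
tcp_rot: [-180.0, 0.0, 82.1]
ft_force: [-0.1, -0.3, 0.5]
finger_gap: -0.1
grip_force: 0.0
```

```bash
python3 tr.py
```

```text
shift px [15.16 -8.91] score 0.809 mid from ridge 12.9 lean 0.113 resid 0.0
6.05 [607.89550314 -15.86682236  74.52292895] [-1.04150377  0.0026564  -0.10571537]
```

Emit:
step_arm:
  targets:
    - [[-0.5, -4, 0, 0, 0, 0], [-0.8, -7, 0.2, 0, 0, 0], [-1, -8.2, 0.5, 0, 0, 0], [-1.2, -9.4, 0.8, 0, 0, 0], [-1.4, -10.6, 1, 0, 0, 0], [-1.5, -11.6, 1.2, 0, 0, 0], [-1.5, -11.6, 1.2, 0, 0, 0], [-0.8, -7, 0.7, 0, 0, 0], [-0.4, -4, 0.4, 0, 0, 0], [-0.4, -4, 0.3, 0, 0, 0], [-0.4, -4, 0.3, 0, 0, 0]]

```text
time: 6.97
tool_pos: [607.4, -19.8, 74.7]
tcp_rot: [-180.0, 0.0, 82.1]
ft_force: [0.6, -1.6, 0.6]
finger_gap: 0.1
grip_force: 0.0
```

```bash
python3 tr.py
```

```text
shift px [16.   -6.35] score 0.768 mid from ridge 10.2 lean 0.061 resid 0.0
7.0167 [607.41174895 -19.88036961  74.74221424] [ 0.08460823 -0.34160584  0.15746382]
```

Emit:
step_arm:
  targets:
    - [[0.5, 5, 0, 0, 0, 0], [0.5, 5, 0, 0, 0, 0], [0.5, 5, 0, 0, 0, 0]]

```text
time: 7.27
tool_pos: [608.0, -14.6, 74.9]
tcp_rot: [-180.0, 0.0, 82.1]
ft_force: [0.0, 0.6, -0.1]
finger_gap: 0.2
grip_force: 0.0
```

```bash
python3 - <<'E'
from tr import *
s=track(); cv2.imwrite("pics/s2.png",np.hstack([big(s["img"],220,150,420,280,2),big(im0,220,150,420,280,2)]))
E
```

```text
shift px [16.   -5.24] score 0.771 mid from ridge 9.9 lean 0.042 resid 0.0
```

View pics/s2.png

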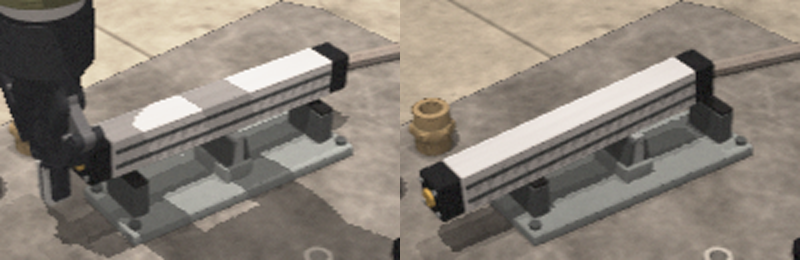

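The bar looks level, with gaps over both posts. I'll push it about 2 mm further to centre the balance point, then withdraw.

Emit:
step_arm:
  targets:
    - [[-1, -8, 0, 0, 0, 0], [-1.3, -10.5, 0, 0, 0, 0], [-1.4, -11.5, 0, 0, 0, 0], [-1.5, -12.3, 0, 0, 0, 0], [-1.6, -13, 0, 0, 0, 0], [-1.7, -13.6, 0, 0, 0, 0], [-1.8, -14, 0, 0, 0, 0], [-1.8, -13.6, 0, 0, 0, 0], [-1.6, -12.5, 0, 0, 0, 0], [-1, -8, 0, 0, 0, 0], [0, 0, 0, 0, 0, 0], [0, 0, 0, 0, 0, 0]]

```text
time: 8.32
tool_pos: [608.1, -13.3, 74.9]
tcp_rot: [-180.0, -0.0, 82.1]
ft_force: [-0.6, -0.5, -0.0]
finger_gap: 0.2
grip_force: 0.0
```

```bash
python3 tr.py
```

```text
shift px [16.   -6.03] score 0.773 mid from ridge 10.1 lean 0.056 resid 0.0
8.3667 [608.05047759 -13.81893814  74.82888929] [-0.53900346 -0.52552919 -0.5936169 ]
```

```bash
sed -i 's/310:400/310:440/' tr.py; python3 tr.py; python3 tr.py
```

```text
shift px [17.12 -6.03] score 0.813 mid from ridge 7.2 lean 0.048 resid 0.0
8.4167 [608.02323359 -14.23860922  74.82381882] [-0.11363373  0.1761717   1.04082748]
shift px [17.02 -6.59] score 0.8 mid from ridge 7.6 lean 0.058 resid 0.0
8.4667 [608.00002416 -14.50322424  74.83630867] [ 0.74550142 -0.2989559  -0.95492674]
```

Emit:
step_arm:
  targets:
    - [[0, 10, 0, 0, 0, 0], [0, 10, 0, 0, 0, 0], [0, 10, 0, 0, 0, 0], [0, 10, 0, 0, 0, 0], [0, 10, 0, 0, 0, 0], [0, 10, 0, 0, 0, 0]]

```text
time: 8.97
tool_pos: [608.0, -5.0, 74.9]
tcp_rot: [-180.0, 0.0, 82.0]
ft_force: [-0.0, 0.3, -0.4]
finger_gap: 0.1
grip_force: 0.0
```

```bash
python3 tr.py
```

```text
shift px [17.17 -6.21] score 0.808 mid from ridge 7.1 lean 0.05 resid 0.0
9.0167 [608.02772398  -4.97248803  74.90840288] [-0.15466808  0.14482025  0.0368204 ]
```

Emit:
step_arm:
  targets:
    - [[0, 8, 35, 0, 0, 0], [0, 8, 70, 0, 0, 0], [-10, 0, 100, 0, 0, 0], [-40, -20, 110, 0, 0, 0], [-65, -45, 110, 0, 0, 0], [-88, -75, 110, 0, 0, 0], [-110, -105, 110, 0, 0, 0], [-132, -140, 110, 0, 0, 0], [-150, -170, 110, 0, 0, 0], [-158, -195, 110, 0, 0, 0], [-158, -195, 110, 0, 0, 0], [-158, -195, 110, 0, 0, 0]]
  fingers: 0
  newtons: 25

```text
time: 10.02
tool_pos: [449.5, -201.1, 185.2]
tcp_rot: [180.0, 0.0, 81.8]
ft_force: [-0.3, 0.1, -0.1]
finger_gap: 42.5
grip_force: 0.0
```

```bash
python3 - <<'E'
from tr import *
s=track()
w=vision.snapshot("wrist"); print(w["eye"],w["attitude"],r.sense()["tool_pos"])
p=proj(w,np.array([448.,-155.6,12]),True); print("nut exp",p)
a=big(s["img"],220,150,420,280,2); b=cv2.resize(w["img"],None,fx=.625,fy=.625)
x0,y0=np.clip((p-40).astype(int),0,[560,400]); c=big(w["img"],x0,y0,x0+80,y0+80,4); print(x0,y0)
o=np.zeros((600,800,3),np.uint8); o[:260,:400]=a; o[:300,400:]=b; o[280:600,:320]=c
cv2.imwrite("pics/m3.png",o); cv2.imwrite("pics/w3.png",w["img"])
E
```

```text
shift px [16.29 -6.24] score 0.596 mid from ridge 9.4 lean 0.057 resid 0.0
[ 459.1250611  -134.03260322  303.82818125] [-15.20900377  -0.11755379  -8.04787585] [ 450.22217759 -199.46112646  184.94779785]
nut exp [308.56850781 171.81917581]
268 131
```

View pics/m3.png

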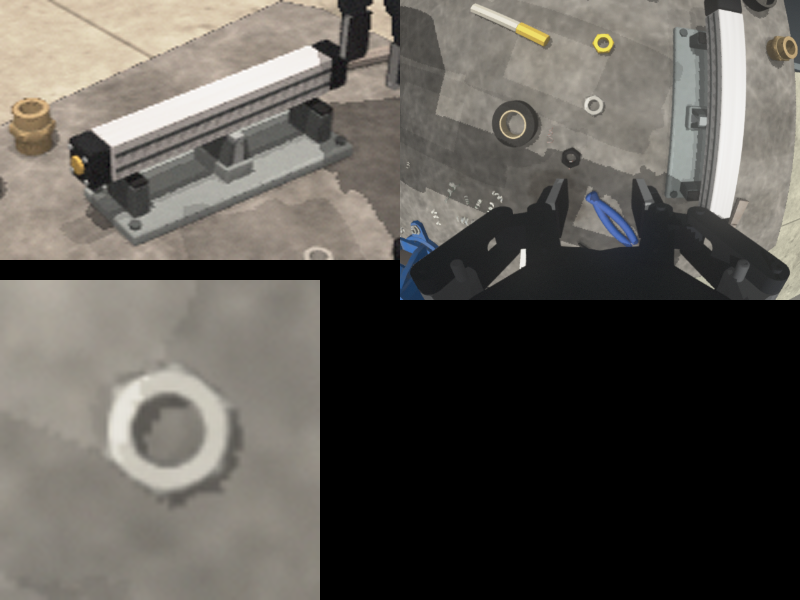

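The bar is level and free. The nut centre is at about (310,168) in the wrist view, with flats facing left and right, which suits the tool's closing axis. The ridge end is near (475,189). I'll crop there while computing the nut position.

```bash
python3 - <<'E'
from h import *
w=vision.snapshot("wrist"); 
print(onz(w,(310,168.1),12.5,True), r.sense()["tool_pos"])
print("ridge end exp",proj(w,R.from_euler("z",-.1408).apply([[-23,5,55],[-23,-5,55],[-23,0,55],[-42,0,12]])+[590.66,-188.05,0],True), "corners exp",proj(w,R.from_euler("z",-.1408).apply([[-42,120,12],[-42,-120,12]])+[590.66,-188.05,0],True))
cv2.imwrite("pics/w4.png",np.hstack([big(w["img"],430,150,510,230,5),big(w["img"],430,280,510,360,5)]))
E
```

```text
[ 449.71916115 -152.16211786   12.5       ] [ 450.36872699 -199.09057514  184.86751447]
ridge end exp [[478.8056108  191.82411844]
 [477.74805903 205.51661456]
 [478.29258738 198.68796618]
 [436.16133076 189.86629193]] corners exp [[438.18074678  44.9455674 ]
 [424.19987402 322.75088134]]
```

View pics/w4.png

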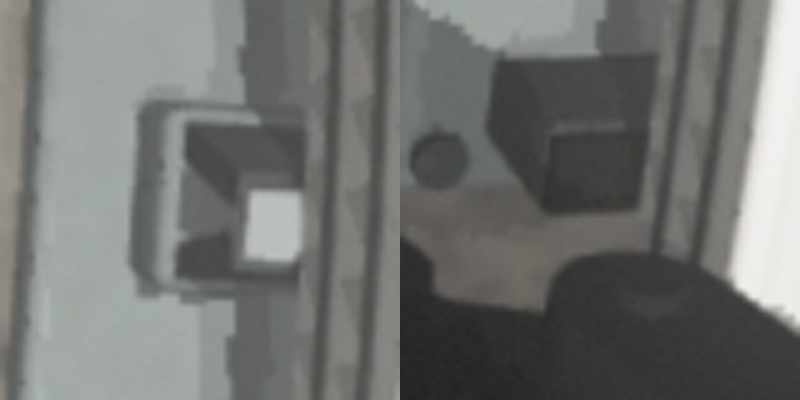

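Emit:
step_arm:
  targets:
    - [[-0.5, 20, -20, 0, 0, 0], [-0.8, 45.6, -45, 0, 0, 0], [-0.8, 45.6, -80, 0, 0, 0], [-0.8, 45.6, -115, 0, 0, 0], [-0.8, 45.6, -140, 0, 0, 0], [-0.8, 45.6, -152, 0, 0, 0], [-0.8, 45.6, -159, 0, 0, 0], [-0.8, 45.6, -161, 0, 0, 0], [-0.8, 45.6, -161, 0, 0, 0], [-0.8, 45.6, -161, 0, 0, 0]]

```text
time: 11.0
tool_pos: [450.4, -154.3, 25.1]
tcp_rot: [179.9, 0.0, 82.1]
ft_force: [0.6, 0.1, 0.9]
finger_gap: 42.7
grip_force: 0.0
```

Emit:
step_arm:
  targets:
    - [[0, 0, 0, 0, 0, 0], [0, 0, 0, 0, 0, 0], [0, 0, 0, 0, 0, 0], [0, 0, 0, 0, 0, 0], [0, 0, 0, 0, 0, 0], [0, 0, 0, 0, 0, 0], [0, 0, 0, 0, 0, 0]]
  fingers: 1
  newtons: 25

```text
time: 11.58
tool_pos: [450.4, -154.7, 25.4]
tcp_rot: [179.9, 0.0, 82.0]
ft_force: [-1.2, 1.5, 5.2]
finger_gap: 23.2
grip_force: 24.4
```

Force on z shows the fingertips are touching the bench, so I'll regrip 4 mm higher.

Emit:
step_arm:
  targets:
    - [[0, 0, 0, 0, 0, 0], [0, 0, 0, 0, 0, 0], [0, 0, 0, 0, 0, 0], [0, 0, 4, 0, 0, 0], [0, 0, 4, 0, 0, 0], [0, 0, 4, 0, 0, 0]]
  fingers: 0.2

```text
time: 12.08
tool_pos: [449.5, -154.3, 28.2]
tcp_rot: [180.0, 0.0, 82.0]
ft_force: [1.0, 0.2, 0.0]
finger_gap: 34.1
grip_force: 0.0
```

Emit:
step_arm:
  targets:
    - [[0, 0, 0, 0, 0, 0], [0, 0, 0, 0, 0, 0], [0, 0, 0, 0, 0, 0], [0, 0, 0, 0, 0, 0], [0, 0, 0, 0, 0, 0], [0, 0, 0, 0, 0, 0], [0, 0, 0, 0, 0, 0]]
  fingers: 1
  newtons: 25

```text
time: 12.67
tool_pos: [449.3, -154.3, 28.1]
tcp_rot: [180.0, 0.0, 82.0]
ft_force: [-1.3, 0.4, 6.1]
finger_gap: 22.9
grip_force: 24.6
```

Emit:
step_arm:
  targets:
    - [[0, 0, 15, 0, 0, 0], [0, 0, 45, 0, 0, 0], [0, 0, 80, 0, 0, 0], [5, 0, 115, 0, 0, 0], [25, -5, 138, 0, 0, 0], [55, -12, 140, 0, 0, 0], [90, -20, 140, 0, 0, 0], [120, -28, 140, 0, 0, 0], [141, -32.7, 140, 0, 0, 0], [141, -32.7, 140, 0, 0, 0], [141, -32.7, 140, 0, 0, 0], [141, -32.7, 140, 0, 0, 0]]

```text
time: 13.67
tool_pos: [589.4, -186.6, 166.9]
tcp_rot: [-179.9, -0.0, 82.0]
ft_force: [0.0, -0.7, -0.1]
finger_gap: 23.0
grip_force: 24.8
```

```bash
python3 - <<'E'
from tr import *
s=track()
w=vision.snapshot("wrist"); q=r.sense(); print(w["eye"],q["tool_pos"],q["tcp_rot"],q["ft_force"],q["finger_gap"])
t=vision.snapshot("top")
o=np.zeros((600,800,3),np.uint8); o[:260,:400]=big(s["img"],220,150,420,280,2); o[:300,400:]=cv2.resize(w["img"],None,fx=.625,fy=.625)
o[300:,400:]=big(w["img"],250,330,383,430,3.008)[:300,:400]; o[300:,:400]=big(s["img"],260,110,393,210,3.008)[:300,:400]
cv2.imwrite("pics/m5.png",o)
E
```

```text
shift px [17.43 -6.14] score 0.88 mid from ridge 6.5 lean 0.047 resid 0.0
[ 598.48798255 -120.54356216  286.09756624] [ 589.25300598 -186.65186043  167.61482604] [-1.79949564e+02 -9.77244126e-03  8.20331349e+01] [ 0.31926116  0.89159794 -0.35622292] 22.88355186357995
```

View pics/m5.png

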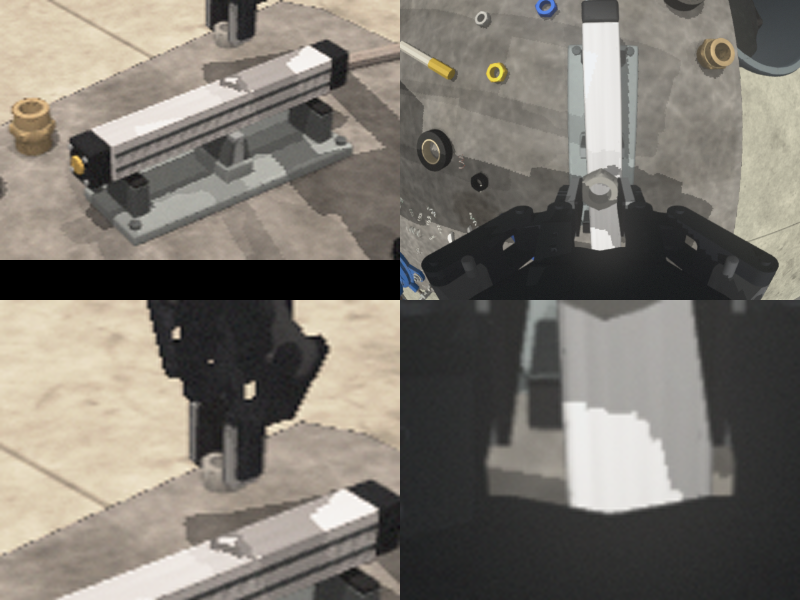

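The nut is held flat between the pads at about (320,301) in the wrist view, and the bar is still level. I'll compare the nut with the ridge in the same camera numerically.

```bash
python3 - <<'E'
from h import *
w=vision.snapshot("wrist"); q=r.sense(); print(q["tool_pos"])
for uv in((320,300),(320,296),(320,305)): print(uv,onz(w,uv,152.5,True))
print(proj(w,R.from_euler("z",-.1408).apply([[-23,5,55],[-23,-5,55],[-42,120,12]])+[590.66,-188.05,0],True))
cv2.imwrite("pics/m6.png",np.hstack([big(w["img"],270,205,330,265,6.6),big(w["img"],290,265,350,325,6.6)]))
E
```

```text
[ 589.54066512 -186.79593403  168.14418459]
(320, 300) [ 590.52198271 -180.57218662  152.5       ]
(320, 296) [ 590.76048745 -178.85919132  152.5       ]
(320, 305) [ 590.22058981 -182.73700241  152.5       ]
[[285.92779451 241.02972359]
 [286.275663   255.76443392]
 [264.07576205  73.98399104]]
```

View pics/m6.png

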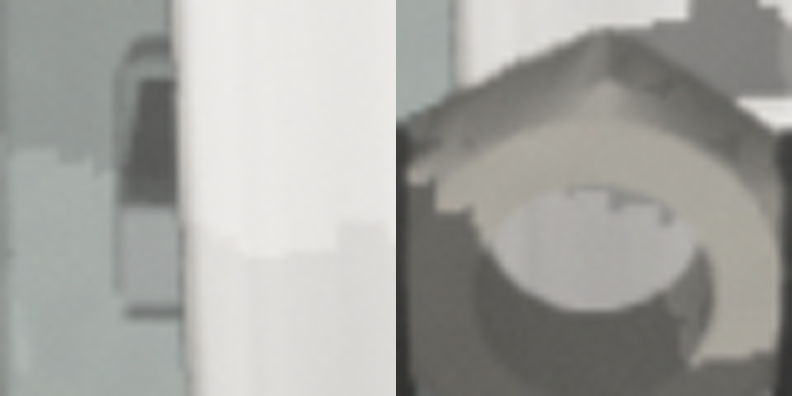

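The ridge is at y≈-185 and the nut at y≈-184.4 in the same wrist frame, so they are aligned. I'll descend.

Emit:
step_arm:
  targets:
    - [[0, -0.5, -12, 0, 0, 0], [0, -0.5, -24, 0, 0, 0], [0, -0.5, -34, 0, 0, 0], [0, -0.5, -41, 0, 0, 0], [0, -0.5, -45, 0, 0, 0], [0, -0.5, -46, 0, 0, 0], [0, -0.5, -46.5, 0, 0, 0], [0, -0.5, -46.5, 0, 0, 0], [0, -0.5, -46.5, 0, 0, 0]]

```text
time: 14.62
tool_pos: [590.7, -187.6, 122.1]
tcp_rot: [179.9, 0.0, 82.0]
ft_force: [-0.8, 0.8, 0.2]
finger_gap: 23.1
grip_force: 24.8
```

Emit:
step_arm:
  targets:
    - [[0, 0, -0.5, 0, 0, 0], [0, 0, -0.8, 0, 0, 0], [0, 0, -1, 0, 0, 0], [0, 0, -1, 0, 0, 0]]

```text
time: 14.95
tool_pos: [590.2, -187.5, 120.5]
tcp_rot: [180.0, 0.0, 82.0]
ft_force: [0.7, 0.1, -0.5]
finger_gap: 23.1
grip_force: 24.8
```

Emit:
step_arm:
  targets:
    - [[0, 0, -0.4, 0, 0, 0], [0, 0, -0.7, 0, 0, 0], [0, 0, -0.7, 0, 0, 0]]

```text
time: 15.2
tool_pos: [590.2, -187.4, 119.6]
tcp_rot: [-180.0, -0.0, 82.0]
ft_force: [-0.1, -0.4, -0.2]
finger_gap: 22.8
grip_force: 24.8
```

Emit:
step_arm:
  targets:
    - [[0, 0, -0.4, 0, 0, 0], [0, 0, -0.7, 0, 0, 0], [0, 0, -0.7, 0, 0, 0]]

```text
time: 15.45
tool_pos: [590.3, -187.5, 119.2]
tcp_rot: [180.0, 0.0, 82.0]
ft_force: [-0.6, 0.0, 1.4]
finger_gap: 23.1
grip_force: 25.0
```

Emit:
step_arm:
  targets:
    - [[0, 0, -0.3, 0, 0, 0], [0, 0, -0.5, 0, 0, 0], [0, 0, -0.5, 0, 0, 0], [0, 0, -0.5, 0, 0, 0]]

```text
time: 15.78
tool_pos: [590.3, -187.6, 119.2]
tcp_rot: [180.0, 0.0, 82.0]
ft_force: [-3.7, -0.2, 5.1]
finger_gap: 23.1
grip_force: 25.4
```

```bash
python3 tr.py
```

```text
shift px [17.27 -6.04] score 0.904 mid from ridge 6.8 lean 0.047 resid 0.0
15.8333 [ 590.31858545 -187.55565571  119.12448747] [-2.58175329 -0.18535316  5.33589265]
```

Emit:
step_arm:
  targets:
    - [[0, 0, 0.3, 0, 0, 0], [0, 0, 0.3, 0, 0, 0], [0, 0, 0.3, 0, 0, 0]]

```text
time: 16.08
tool_pos: [590.3, -187.5, 119.2]
tcp_rot: [180.0, 0.0, 82.0]
ft_force: [-2.8, 0.1, 5.2]
finger_gap: 22.9
grip_force: 25.3
```

Emit:
step_arm:
  targets:
    - [[0, 0, 0, 0, 0, 0], [0, 0, 0, 0, 0, 0], [0, 0, 0, 0, 0, 0], [0, 0, 0, 0, 0, 0], [0, 0, 0, 0, 0, 0], [0, 0, 3, 0, 0, 0], [0, 0, 10, 0, 0, 0], [0, 0, 25, 0, 0, 0], [0, 0, 50, 0, 0, 0], [0, 0, 80, 0, 0, 0], [0, 0, 80, 0, 0, 0], [0, 0, 80, 0, 0, 0]]
  fingers: 0.1

```text
time: 17.08
tool_pos: [592.0, -188.1, 202.6]
tcp_rot: [179.7, 0.1, 82.0]
ft_force: [-0.4, 0.7, -0.2]
finger_gap: 38.4
grip_force: 0.0
```

```bash
python3 - <<'E'
from tr import *
s=track(); w=vision.snapshot("wrist"); print(r.sense()["tool_pos"])
print(proj(w,[[590.3,-185,104]],True), proj(w,R.from_euler("z",-.1408).apply([[-23,5,55],[-23,-5,55]])+[590.66,-185.05,0],True))
cv2.imwrite("pics/m7.png",np.hstack([big(s["img"],220,150,420,280,2.3),big(w["img"],265,220,365,365,2.2)[:299]]))
E
```

```text
shift px [17.48 -6.19] score 0.848 mid from ridge 6.3 lean 0.048 resid 0.0
[ 590.10418775 -187.38751847  198.76161366]
[[317.12973102 250.18817016]] [[286.24972698 224.34118888]
 [286.51838042 237.59634617]]
```

View pics/m7.png

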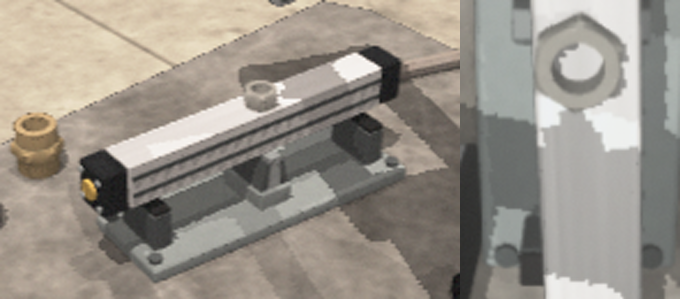

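The nut lies flat at wrist pixel (319.5,250.5), which puts it at y≈-185, directly above the ridge. The bar is level with clear gaps over both posts. I'll hand it in.

```bash
python3 -c "
from h import *
print(r.hand_in())"
```

```text
the job is handed in; nothing more can be done
None
```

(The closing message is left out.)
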